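Close the recycled-plastic mould with its cover plate

TASK

Take the aluminium cover plate off the sloping wooden stand by its wooden grip and lower it onto the mould block, the big hole over the round pin and the small hole over the diamond pin (tongues at the same end), until it lies flush all over; wiggle it if it catches. Do not let it drop, then let go and leave it there. Leave the bottle, jar and can where they stand.

Things in the scene. Friction and masses are not known exactly. Their poses are not given: they have to be found in the camera images.
- plate: Loose aluminium cover plate, 90 (x) x 160 (y) x 12 (z) mm, about 0.5 kg, with a 34 mm wide tongue running 23 mm beyond its +y end and a wooden grip on top. Origin: centre of the underside of the 90 x 160 part; z is the normal, grip side. At the start it lies on the slope: z leans 35 degrees from vertical, y level, the low edge (-x) against the lip.
- grip (a point): On the plate, 41 mm above its origin: centre of the wooden grip block, 40 (x) x 90 (y) x 22 (z) mm in the plate's axes; grasp it across the 40 mm (along x). It stands on two 16 mm thick spacers at y = +-30 mm, with an 18 mm gap between the plate and the block.
- stand: Fixed wooden stand, foot 150 (x) x 190 (y) mm. Its sloping board, 116 mm up the slope x 170 mm wide, rises at 35 degrees towards the stand's own +x (roughly away from the robot); upper face 75 mm above the table over the origin, upper edge about 110 mm. A lip along the low (-x) edge stands 10 mm proud of the slope. Origin: centre of the foot on the table.
- mould: Fixed lower half of the mould: aluminium block 90 (x) x 160 (y) x 30 (z) mm with a tongue like the plate's at its +y end, on a grey board 150 x 240 x 12 mm. Its level top is 42 mm above the table and carries two dark steel pins. Seated, the plate's axes lie along the mould's. Origin: centre of the board's underside. Mould and stand may lie either side, one left, one right.
- round_pin_foot (a point): On the mould, at x = 0, y = +64, z = 42 mm: centre of the round pin's foot, on the block's top face. The pin is 16 mm thick and 28 mm high, its top 8 mm tapering to 6 mm.
- diamond_pin_foot (a point): On the mould, at x = 0, y = -64, z = 42 mm: centre of the diamond pin's foot, on the block's top face. The pin is 11 mm across x, 7 mm across y and 22 mm high, its top 7 mm tapering to about 4 mm.
- round_hole_foot (a point): On the plate, at y = +64 mm (tongue end), z = 0: centre of the lower mouth of the 18 mm through hole, in the plane of the underside. Meets round_pin_foot when seated.
- diamond_hole_foot (a point): On the plate, at y = -64 mm, z = 0: centre of the lower mouth of the 13 mm through hole, in the plane of the underside. Meets diamond_pin_foot when seated.
- milk_bottle: Bystander: white plastic bottle, 68 mm thick, 190 mm tall; origin at the centre of its base.
- glass_jar: Bystander: glass jar with a steel lid, 80 mm thick, 100 mm tall; origin at the centre of its base.
- drink_can: Bystander: plain drink can, 66 mm thick, 115 mm tall; origin at the centre of its base.
There are look-alikes about, which are no part of the job. Leave any purple or red look-alike of the plate alone.

How it is judged:
On the way:
1. the plate is lifted clear of the stand (distance of plate from where it was at the start of the episode above 0.05 m and contact force between plate and stand below 0.05 N), for 0.2 s.
At the end, for the whole second after the job is handed in: The plate lies flush on the mould block over both pins: the lower mouth of each hole is within 3 mm of the foot of its own pin, the plate is level within 0.025 rad (grip upwards), at rest and released (distance between round_hole_foot and round_pin_foot below 0.003 m and distance between diamond_hole_foot and diamond_pin_foot below 0.003 m and angle between plate's own z axis and vertical below 0.025 rad and linear speed of plate below 0.01 m/s); the robot touches nothing.
It fails at once if the plate is dropped: moving faster than 0.35 m/s while no finger touches it (linear speed of plate above 0.35 m/s and contact force between the fingers and plate below 0.05 N).
It fails at once if the milk bottle is pushed more than 30 mm (distance of milk_bottle from where it was at the start of the episode above 0.03 m).
It fails at once if the glass jar is pushed more than 30 mm (distance of glass_jar from where it was at the start of the episode above 0.03 m).
It fails at once if the drink can is pushed more than 30 mm (distance of drink_can from where it was at the start of the episode above 0.03 m).
It also fails if it takes over 51 s, if anything falls off the work surface, if the arm or the gripper's body presses on something with over 40 N, if the wrist force passes 120 N, or if a joint passes its speed limit or range.

ROBOT

A 6-joint arm with a two-finger parallel gripper is mounted at the origin on the work surface. World frame = base frame: x ahead of the robot, y to its left, z up, the work surface at z = 0. Lengths are in m, angles in rad, forces in N, time in s.
With the tool pointing down it reaches from about 0.375 to 0.9 m from the base axis. Payload 3.1 kg.
Tool frame: the origin (TCP) lies at the very end of the fingers, on their centre line; the grasp point (between the pads) lies 19 mm behind it; z points along the fingers, y is the line along which they close (so a half turn about z gives the same grasp; the last joint's range is limited). The gripper opens to 87 mm and grips with 3 to 60 N. Pads are 19 mm wide; open, the fingers measure 117 mm over their backs; the gripper's body (75 mm by 190 mm) begins 51 mm behind the grasp point.
Start: joints at [1.161, 0.527, 1.433, -0, 1.181, -0.178], TCP at [0.144, 0.608, 0.223] pointing down, gripper open.
Joint ranges: [-3.08, 3.08], [-0.75, 2.2], [0.22, 2.44], [-1.43, 4.57], [0, 2.65], [-2.85, 2.85]. Speed limits (rad/s): [2.79, 2.79, 3.14, 3.14, 3.14, 3.14].

INTERFACE

Orientations are given as a unit quaternion [x, y, z, w].
In Python, from rig import status, viewer, robot gives the robot as it stands.
- The arm moves only by the tool arm_command, never from a script. Its arguments are lists of equal length, an entry for each row: "delta_rot": the turn, a rotation vector about the tool's x, y, z in degrees, a list of three; "delta_pos": the shift along the tool's x, y, z in m, a list of three; "gripper": the closure, from -1 (fully open) to 1 (shut). In form: {"delta_rot": [[rx, ry, rz], ...], "delta_pos": [[dx, dy, dz], ...], "gripper": [gripper, ...]}. A call has 1 to 12 rows; each row is the pose to reach, as a shift and turn from the pose commanded when the call began, along the tool's axes at that moment; what a row does not reach only later rows make up. A row lasts 1/12 s, in which the tool goes at most 41.7 mm and 7.16 degrees, less where a joint would pass 70% of its speed; a pose out of reach is approached as far as the arm can. A call with a gripper value outside its range is refused whole. The fingers move at their own pace and stop on an object; "grip_force" is the grip in N (left out, the last holds). Time passes only in rows, so rows that repeat a pose let the fingers close. It gives the time, the measured TCP pose, the force, the opening and the grip force at its end, in the units of the state.
- status.get_obs(): the state, without advancing time (a new reading comes with each control period).
- viewer.camera(name): name is "scene" or "top" or "wrist"; returns a dict with "pixels" (480x640x3 uint8, blue, green, red), "fx", "fy", "cx", "cy" (pixels), "pose" (4x4, takes a point from camera to world coordinates); the wrist camera has in their place "mount" (4x4, takes a point from camera to tool coordinates, whose origin is the TCP and whose axes are the flange's). Camera axes: x right, y down, z forward; pixel columns grow to the right and rows downward; lengths in m; the calibration is good to about 2 mm. The wrist camera is an equidistant fisheye: a pixel r from the principal point sees the ray r / f radians off the axis. A picture is of the moment at which its call begins: read the wrist's pose just before it. There is no depth.
- robot.hand_in(): hands the job in; it is judged then, once.
The state is a dict: "time": time; "q": joint angles; "joint_velocities": joint speeds; "joint_torque": joint torques, N m; "position": TCP position; "tool_rot": TCP orientation; "ft_force": force on the tool from outside, world axes, zero at the start; "moment": the same for the moment, N m; "grip_width": finger opening in m; "grip_force": force on a finger pad.
Only numpy, scipy, OpenCV 4.12 (cv2) and the standard library are available. Lean on these libraries where they do the work, as an engineer would, in place of code of your own. Each camera call takes 0.05 s, during which the arm holds its last target. There are 200 camera calls.

## Working session

There is one attempt and no reset: what is moved stays moved. The work goes in short steps, Python scripts to look and compute and a tool call to move; the robot and the scene stay as the last step left them, time stands still between calls to the robot, and variables do not carry over. Pictures are saved under pics/ and viewed, at most 10 in all, crops included, and the job is handed in when it is done.

Besides the shell and the picture viewer there is one more tool, called after "Call:" by a JSON object that holds its "method" and its "body", one argument or row to a line. arm_command: Moves the arm, as the interface text tells. Its arguments: {"type":"object","properties":{"delta_rot":{"type":"array","items":{"type":"array","items":{"type":"number"}}},"delta_pos":{"type":"array","items":{"type":"array","items":{"type":"number"}}},"gripper":{"type":"array","items":{"type":"number"}},"grip_force":{"type":"number"}},"required":["delta_rot","delta_pos","gripper"]}

```bash
mkdir -p pics; ls; cat > h.py <<'E'
import numpy as np,cv2
from rig import status,viewer,robot
from scipy.spatial.transform import Rotation as R
def ray(c,u,v):
    P=np.array(c["pose"]); d=P[:3,:3]@np.array([(u-c["cx"])/c["fx"],(v-c["cy"])/c["fy"],1]); return P[:3,3],d/np.linalg.norm(d)
def onz(c,u,v,z):
    o,d=ray(c,u,v); return o+d*(z-o[2])/d[2]
def proj(c,p):
    P=np.array(c["pose"]); q=P[:3,:3].T@(np.array(p)-P[:3,3]); return np.array([c["fx"]*q[0]/q[2]+c["cx"],c["fy"]*q[1]/q[2]+c["cy"]])
E
python3 - <<'E'
from h import *
for n in("scene","top"):
    c=viewer.camera(n); cv2.imwrite(f"pics/{n}0.png",c["pixels"]); print(n,c["fx"],c["cx"],c["cy"],np.round(c["pose"],3).tolist())
print(status.get_obs())
E
```

```text
pics
scene 583.3723571561355 317.9456055372152 249.59236731177168 [[-0.707, 0.433, -0.56, 1.35], [0.708, 0.442, -0.551, 0.814], [0.009, -0.786, -0.619, 0.996], [0.0, 0.0, 0.0, 1.0]]
top 499.63752779567307 312.82453216324905 237.78009562896065 [[-0.011, -0.979, 0.205, 0.292], [-1.0, 0.011, 0.0, 0.022], [-0.003, -0.205, -0.979, 1.289], [0.0, 0.0, 0.0, 1.0]]
{'time': 0.1, 'q': array([ 1.16052068e+00,  5.28369386e-01,  1.43377380e+00, -2.26540845e-05,
        1.18136713e+00, -1.78495742e-01]), 'joint_velocities': array([ 0.00088325, -0.00224744, -0.00278056, -0.00021555, -0.00142817,
       -0.00094858]), 'joint_torque': array([-1.05602192e-04, -4.40987742e+01, -1.77149767e+01,  6.34575030e-02,
        5.34261914e-02, -6.09836593e-05]), 'position': array([0.14328036, 0.60768683, 0.22167193]), 'tool_rot': array([ 1.15626383e-01,  9.93292313e-01, -9.20618703e-04, -2.68181592e-04]), 'ft_force': array([0.51072454, 0.70941958, 0.01105311]), 'moment': array([-0.04529927, -0.01885264,  0.04903357]), 'grip_force': 0.0, 'grip_width': 0.08744526588926313}
```

View pics/scene0.png

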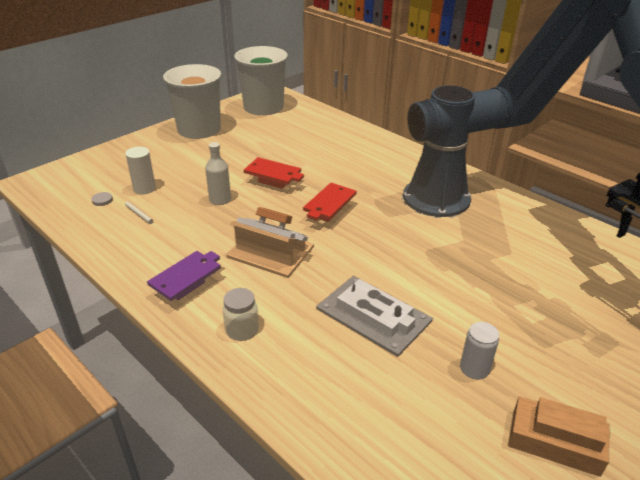

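View pics/top0.png

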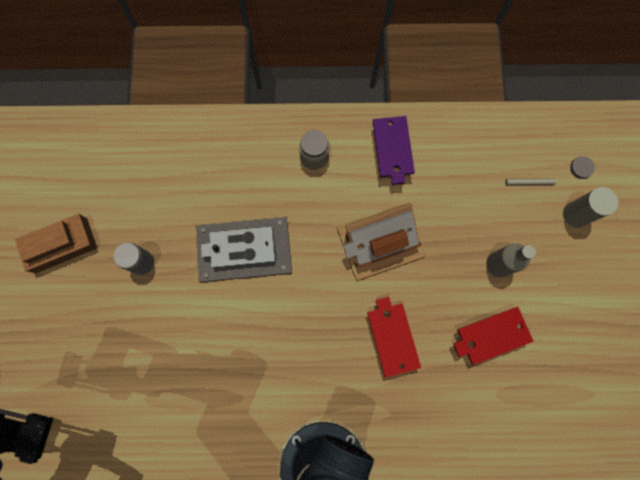

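The scene view shows the plate candidates: purple (185,275), red (274,173), red (330,203) and the bare aluminium one on the wooden stand with a wooden grip (270,232). The last fits the description. In the top view it is at (383,240), and the mould is at (243,249) with its tongue at left. The bottle is at (508,260), the jar at (315,150) and the can at (135,258). I'll confirm the plate in an enlarged crop.

```bash
python3 - <<'E'
import cv2
t=cv2.imread("pics/top0.png")
a=cv2.resize(t[195:285,190:300],None,fx=3.6,fy=3.6,interpolation=3);b=cv2.resize(t[195:285,330:440],None,fx=3.6,fy=3.6,interpolation=3)
cv2.imwrite("pics/crop1.png",cv2.hconcat([a,b]))
E
```

```text
(no output)
```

View pics/crop1.png

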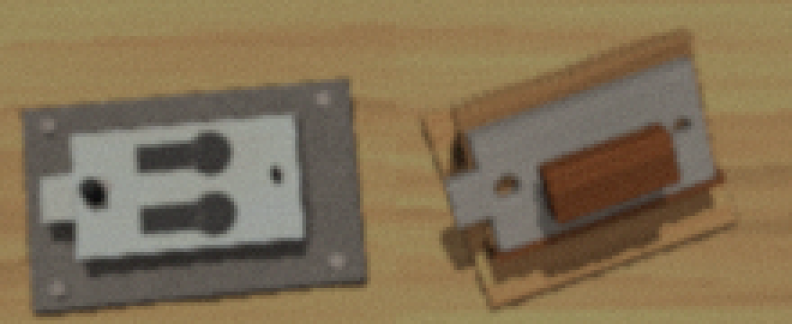

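The crop confirms it: a bare aluminium plate with a wooden grip, tongue to the left. Its holes are at about (361,246) and (410,229), and the mould pins at about (215,248) and (267,244).

```bash
cat >> h.py <<'E'
def delta(p,Rt,o=None):
    o=o or status.get_obs(); Rn=R.from_quat(o["tool_rot"])
    return np.round(Rn.inv().apply(np.array(p)-o["position"]),4).tolist(), np.round((Rn.inv()*Rt).as_rotvec(degrees=True),2).tolist()
def toolrot(yaw,tilt):  # tool y along plate x (yaw of plate x), tool z = -plate z ; plate z leans back by tilt
    px=np.array([np.cos(yaw)*np.cos(tilt),np.sin(yaw)*np.cos(tilt),np.sin(tilt)]); pz=np.array([-np.cos(yaw)*np.sin(tilt),-np.sin(yaw)*np.sin(tilt),np.cos(tilt)])
    return R.from_matrix(np.c_[np.cross(px,-pz),px,-pz])
E
python3 - <<'E'
from h import *
c=viewer.camera("top")
rh=onz(c,360.8,246.1,.077);dh=onz(c,410,229.4,.077)
v=rh-dh;print("holes",rh,dh,np.linalg.norm(v)); yaw=np.arctan2(-v[0],v[1]); print("yaw",np.degrees(yaw))
rp=onz(c,216,248.5,.056);dp=onz(c,267,244,.055);v=rp-dp;print("pins",rp,dp,np.linalg.norm(v)); ym=np.arctan2(-v[0],v[1]); print("ymould",np.degrees(ym))
for u,w in((315,150),(135,258),(508,260)):print(onz(c,u,w,.1))
t=np.radians(35);pz=np.array([-np.cos(yaw)*np.sin(t),-np.sin(yaw)*np.sin(t),np.cos(t)])
o=(rh+dh)/2-.012*pz; print("origin",o)
for s in(.022,.12):print("tcp",o+pz*s,delta(o+pz*s,toolrot(yaw,t)))
E
```

```text
holes [ 0.52370927 -0.09602057  0.077     ] [ 0.56456874 -0.21953438  0.077     ] 0.13009672713931783
yaw 18.30467754057069
pins [0.52570058 0.26551751 0.056     ] [0.53596273 0.1376509  0.055     ] 0.12828164438112502
ymould 4.588533897672666
[0.7674497  0.01421704 0.1       ]
[0.49625147 0.4516181  0.1       ]
[ 0.4812727 -0.4467449  0.1      ]
origin [ 0.55067365 -0.15561575  0.06717018]
tcp [ 0.53869347 -0.1595789   0.08519152] ([-0.5611, -0.6558, 0.1375], [-31.97, -17.79, 56.53])
tcp [ 0.48532724 -0.17723293  0.16546842] ([-0.5132, -0.6853, 0.0573], [-31.97, -17.79, 56.53])
```

```bash
python3 - <<'E'
from h import *
print(delta([.46,.2,.26],toolrot(np.radians(30),np.radians(12))))
E
```

```text
([-0.4019, -0.3242, -0.0378], [-11.42, -4.87, 46.55])
```

Call:
{"method": "arm_command", "body": {
  "delta_rot": [
    [-1, -0.4, 4],
    [-2, -0.8, 8],
    [-3, -1.2, 12],
    [-4, -1.6, 16],
    [-5, -2, 20],
    [-6, -2.4, 24],
    [-7, -3, 29],
    [-8, -3.4, 33],
    [-9, -4, 37],
    [-10, -4.4, 41],
    [-11, -4.8, 46],
    [-11, -4.8, 46]
  ],
  "delta_pos": [
    [-0.4, -0.324, -0.038],
    [-0.4, -0.324, -0.038],
    [-0.4, -0.324, -0.038],
    [-0.4, -0.324, -0.038],
    [-0.4, -0.324, -0.038],
    [-0.4, -0.324, -0.038],
    [-0.4, -0.324, -0.038],
    [-0.4, -0.324, -0.038],
    [-0.4, -0.324, -0.038],
    [-0.4, -0.324, -0.038],
    [-0.4, -0.324, -0.038],
    [-0.4, -0.324, -0.038]
  ],
  "gripper": [-1, -1, -1, -1, -1, -1, -1, -1, -1, -1, -1, -1]
}}

```text
time: 1.15
position: [0.4482, 0.2119, 0.2593]
tool_rot: [0.494, 0.863, 0.088, 0.051]
ft_force: [-0.0, 0.4, 0.5]
grip_width: 0.0872
grip_force: 0.0
```

```bash
python3 - <<'E'
from h import *
o=status.get_obs();print(o["time"],o["position"],o["q"]);print(delta([.485,-.177,.166],toolrot(np.radians(18.3),np.radians(35))))
E
```

```text
1.15 [0.44822096 0.21191974 0.25930639] [ 0.17129221  0.22596567  1.84779043  0.09117869  0.87886655 -0.41065257]
([-0.354, -0.1805, 0.0584], [-23.26, -4.77, 11.19])
```

Call:
{"method": "arm_command", "body": {
  "delta_rot": [
    [-2, 0, 1],
    [-5, -1, 2],
    [-7, -1, 3],
    [-10, -2, 5],
    [-13, -3, 6],
    [-16, -3, 8],
    [-19, -4, 9],
    [-21, -4, 10],
    [-23.3, -4.8, 11.2],
    [-23.3, -4.8, 11.2],
    [-23.3, -4.8, 11.2],
    [-23.3, -4.8, 11.2]
  ],
  "delta_pos": [
    [-0.035, -0.018, 0.006],
    [-0.07, -0.036, 0.012],
    [-0.106, -0.054, 0.018],
    [-0.142, -0.072, 0.023],
    [-0.177, -0.09, 0.029],
    [-0.212, -0.108, 0.035],
    [-0.248, -0.126, 0.041],
    [-0.283, -0.144, 0.047],
    [-0.319, -0.162, 0.053],
    [-0.354, -0.18, 0.058],
    [-0.354, -0.18, 0.058],
    [-0.354, -0.18, 0.058]
  ],
  "gripper": [-1, -1, -1, -1, -1, -1, -1, -1, -1, -1, -1, -1]
}}

```text
time: 2.15
position: [0.4863, -0.1775, 0.1658]
tool_rot: [0.558, 0.773, 0.244, 0.177]
ft_force: [1.5, 0.1, 0.2]
grip_width: 0.0869
grip_force: 0.0
```

```bash
cat >> h.py <<'E'
def wcam(): 
    o=status.get_obs(); c=viewer.camera("wrist"); T=np.eye(4);T[:3,:3]=R.from_quat(o["tool_rot"]).as_matrix();T[:3,3]=o["position"]; c["pose"]=T@np.array(c["mount"]); return c,o
def wray(c,u,v):
    d=np.array([(u-c["cx"])/c["fx"],(v-c["cy"])/c["fy"]]); th=np.linalg.norm(d); d=np.r_[d/th*np.sin(th),np.cos(th)]; return c["pose"][:3,3],c["pose"][:3,:3]@d
def wproj(c,p):
    q=c["pose"][:3,:3].T@(np.array(p)-c["pose"][:3,3]); r=np.hypot(q[0],q[1]);th=np.arctan2(r,q[2]); return np.array([c["cx"]+c["fx"]*th*q[0]/r,c["cy"]+c["fy"]*th*q[1]/r])
def onplane(o,d,p,n): return o+d*np.dot(np.array(p)-o,n)/np.dot(d,n)
E
python3 - <<'E'
from h import *
c,o=wcam();print(o["time"],o["position"],o["q"]);print(delta([.485,-.177,.166],toolrot(np.radians(18.3),np.radians(35)),o))
cv2.imwrite("pics/w1.png",c["pixels"]);print(c["fx"],c["cx"],c["cy"],np.round(c["mount"],3).tolist())
yaw=np.radians(18.3);P=toolrot(yaw,np.radians(35)).as_matrix();px,pz=P[:,1],-P[:,2];py=np.cross(pz,px)
og=np.array([.5507,-.1556,.0672])
for n,l in(("rh",(0,.064,.012)),("dh",(0,-.064,.012)),("g1",(-.02,.045,.052)),("g2",(.02,.045,.052)),("g3",(.02,-.045,.052)),("g4",(-.02,-.045,.052))):print(n,wproj(c,og+l[0]*px+l[1]*py+l[2]*pz))
E
```

```text
2.15 [ 0.48631695 -0.177542    0.16584745] [-0.91339745  0.44758012  2.09926358  1.06407822  0.66818725 -2.12084401]
([0.0009, -0.0008, -0.0007], [0.05, 0.02, 0.03])
371.64829954431775 317.894342136274 235.61233876663974 [[-0.0, -0.962, -0.272, 0.075], [1.0, -0.0, -0.0, 0.002], [0.0, -0.272, 0.962, -0.163], [0.0, 0.0, 0.0, 1.0]]
rh [314.45665852 147.31960807]
dh [314.79349704 308.88381949]
g1 [281.93546664 180.35929412]
g2 [346.02605343 180.30500921]
g3 [343.1241055  310.64051352]
g4 [285.54942771 310.57246943]
```

View pics/w1.png

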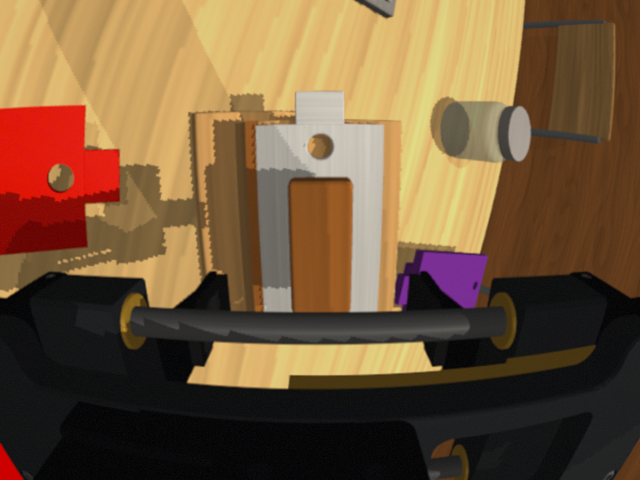

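The wrist view puts the block's top at columns 289–353 and row 180, with the hole at (320,147). That is about 6.5 px, or roughly 4 mm, further up the slope than predicted, and the other offsets agree. I'll correct for it and approach.

Call:
{"method": "arm_command", "body": {
  "delta_rot": [
    [0, 0, 0],
    [0, 0, 0],
    [0, 0, 0],
    [0, 0, 0],
    [0, 0, 0],
    [0, 0, 0],
    [0, 0, 0],
    [0, 0, 0],
    [0, 0, 0]
  ],
  "delta_pos": [
    [0.001, 0.003, 0.014],
    [0.001, 0.003, 0.028],
    [0.001, 0.003, 0.042],
    [0.001, 0.003, 0.056],
    [0.001, 0.003, 0.068],
    [0.001, 0.003, 0.08],
    [0.001, 0.003, 0.09],
    [0.001, 0.003, 0.096],
    [0.001, 0.003, 0.096]
  ],
  "gripper": [-1, -1, -1, -1, -1, -1, -1, -1, -1]
}}

```text
time: 2.95
position: [0.5415, -0.1552, 0.089]
tool_rot: [0.557, 0.774, 0.244, 0.176]
ft_force: [-0.1, 0.5, 0.1]
grip_width: 0.0869
grip_force: 0.0
```

Call:
{"method": "arm_command", "body": {
  "delta_rot": [
    [0, 0, 0],
    [0, 0, 0],
    [0, 0, 0],
    [0, 0, 0],
    [0, 0, 0],
    [0, 0, 0],
    [0, 0, 0],
    [0, 0, 0],
    [0, 0, 0],
    [0, 0, 0]
  ],
  "delta_pos": [
    [0, 0, 0],
    [0, 0, 0],
    [0, 0, 0],
    [0, 0, 0],
    [0, 0, 0],
    [0, 0, 0],
    [0, 0, 0],
    [0, 0, 0],
    [0, 0, 0],
    [0, 0, 0]
  ],
  "gripper": [1, 1, 1, 1, 1, 1, 1, 1, 1, 1],
  "grip_force": 50
}}

```text
time: 3.78
position: [0.54, -0.1561, 0.0891]
tool_rot: [0.558, 0.774, 0.243, 0.176]
ft_force: [-5.0, -2.5, -2.4]
grip_width: 0.039
grip_force: 50.0
```

Call:
{"method": "arm_command", "body": {
  "delta_rot": [
    [0, 0, 0],
    [0, 0, 0],
    [0, 0, 0],
    [0, 0, 0],
    [0, 0, 0],
    [0, 0, 0],
    [0, 0, 0],
    [0, 0, 0],
    [0, 0, 0],
    [0, 0, 0],
    [0, 0, 0],
    [0, 0, 0]
  ],
  "delta_pos": [
    [0, 0, -0.004],
    [0, 0, -0.01],
    [0, 0, -0.018],
    [0, 0, -0.027],
    [0, 0, -0.036],
    [0, 0, -0.046],
    [0, 0.004, -0.056],
    [0, 0.008, -0.066],
    [0, 0.014, -0.076],
    [0, 0.02, -0.086],
    [0, 0.026, -0.092],
    [0, 0.03, -0.096]
  ],
  "gripper": [1, 1, 1, 1, 1, 1, 1, 1, 1, 1, 1, 1]
}}

```text
time: 4.78
position: [0.5116, -0.1648, 0.1866]
tool_rot: [0.557, 0.774, 0.244, 0.176]
ft_force: [0.6, -0.5, -6.2]
grip_width: 0.0394
grip_force: 50.0
```

```bash
python3 - <<'E'
from h import *
o=status.get_obs();print(o["q"],o["ft_force"],o["moment"],o["grip_width"])
print(delta([.50,.03,.26],toolrot(np.radians(11),np.radians(12)),o))
c=viewer.camera("scene");cv2.imwrite("pics/s2.png",c["pixels"])
E
```

```text
[-0.84277099  0.4131385   2.04739881  0.99998628  0.67789049 -1.96956761] [ 0.58569426 -0.48816327 -6.19402604] [-0.36559625  0.92120747 -0.02308638] 0.03937003801245062
([0.1884, 0.0839, -0.031], [23.04, -2.97, 6.94])
```

Call:
{"method": "arm_command", "body": {
  "delta_rot": [
    [1.9, -0.2, 0.6],
    [3.8, -0.5, 1.2],
    [5.7, -0.7, 1.7],
    [7.7, -1, 2.3],
    [9.6, -1.2, 2.9],
    [11.5, -1.5, 3.5],
    [13.4, -1.7, 4],
    [15.3, -2, 4.6],
    [17.3, -2.2, 5.2],
    [19.2, -2.5, 5.8],
    [21, -2.7, 6.4],
    [23, -3, 7]
  ],
  "delta_pos": [
    [0.016, 0.007, -0.003],
    [0.031, 0.014, -0.005],
    [0.047, 0.021, -0.008],
    [0.063, 0.028, -0.01],
    [0.078, 0.035, -0.013],
    [0.094, 0.042, -0.016],
    [0.11, 0.049, -0.018],
    [0.126, 0.056, -0.021],
    [0.141, 0.063, -0.023],
    [0.157, 0.07, -0.026],
    [0.173, 0.077, -0.028],
    [0.188, 0.084, -0.031]
  ],
  "gripper": [1, 1, 1, 1, 1, 1, 1, 1, 1, 1, 1, 1]
}}

```text
time: 5.83
position: [0.498, 0.0307, 0.2583]
tool_rot: [0.634, 0.767, 0.079, 0.064]
ft_force: [0.1, 0.9, -6.2]
grip_width: 0.0394
grip_force: 50.0
```

```bash
python3 - <<'E'
from h import *
o=status.get_obs();print(o["q"],o["position"],o["grip_width"])
print(delta([.531,.2,.19],toolrot(np.radians(4.6),0),o))
E
```

```text
[-0.2140461   0.2327863   1.84129548  0.10534069  0.88389841 -0.46236041] [0.4980441  0.03074361 0.25828841] 0.03939851043434061
([0.1599, 0.049, 0.0802], [11.62, -0.77, 6.21])
```

Call:
{"method": "arm_command", "body": {
  "delta_rot": [
    [1, 0, 0.6],
    [2, 0, 1.2],
    [3.2, -0.2, 1.7],
    [4.4, -0.2, 2.3],
    [5.5, -0.4, 2.9],
    [6.6, -0.5, 3.5],
    [7.7, -0.5, 4],
    [8.8, -0.6, 4.7],
    [10, -0.7, 5.3],
    [11, -0.8, 6],
    [11.6, -0.8, 6.2],
    [11.6, -0.8, 6.2]
  ],
  "delta_pos": [
    [0.015, 0.004, 0.007],
    [0.03, 0.009, 0.015],
    [0.045, 0.014, 0.022],
    [0.06, 0.018, 0.03],
    [0.075, 0.023, 0.037],
    [0.09, 0.028, 0.045],
    [0.105, 0.032, 0.052],
    [0.12, 0.037, 0.06],
    [0.135, 0.042, 0.067],
    [0.148, 0.046, 0.074],
    [0.16, 0.049, 0.08],
    [0.16, 0.049, 0.08]
  ],
  "gripper": [1, 1, 1, 1, 1, 1, 1, 1, 1, 1, 1, 1]
}}

```text
time: 6.83
position: [0.5326, 0.2006, 0.189]
tool_rot: [0.678, 0.736, 0.001, 0.001]
ft_force: [0.3, 0.7, -5.9]
grip_width: 0.039
grip_force: 50.0
```

```bash
python3 - <<'E'
from h import *
c,o=wcam();print(o["time"],o["position"],R.from_quat(o["tool_rot"]).as_matrix().round(3).tolist(),o["q"])
cv2.imwrite("pics/w2.png",c["pixels"])
np.save("w2.npy",c["pose"])
rp=np.array([.5257,.2655,.070]);print("pin top",wproj(c,rp))
t=viewer.camera("top");s=viewer.camera("scene");cv2.imwrite("pics/t3.png",t["pixels"]);cv2.imwrite("pics/s3.png",s["pixels"])
E
```

```text
6.8333 [0.53261776 0.20059404 0.18904746] [[-0.082, 0.997, 0.002], [0.997, 0.082, -0.0], [-0.001, 0.002, -1.0]] [ 1.64317612e-01  4.93320969e-01  1.61147132e+00 -8.87741826e-04
  1.03446380e+00  8.27511140e-02]
pin top [314.24801102 146.23331508]
```

View pics/w2.png

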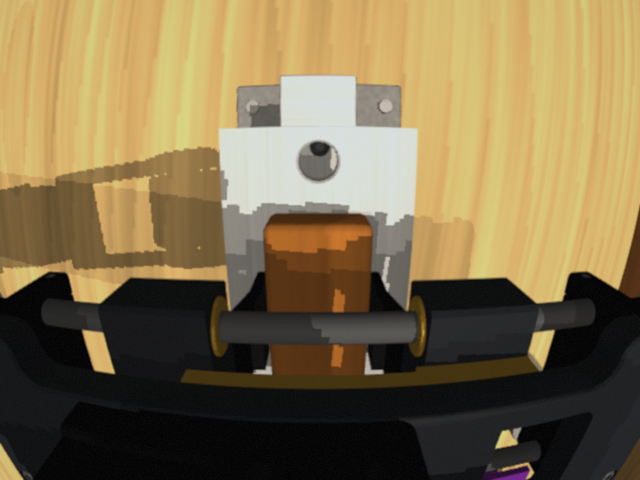

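The round pin's top shows through the big hole: pin at (318,147), hole centre at (319,161). The board screws are at (252,106) and (386,106). Next I'll measure these precisely.

```bash
python3 - <<'E'
from h import *
im=cv2.imread("pics/w2.png");g=cv2.cvtColor(im,cv2.COLOR_BGR2GRAY)
c,o=wcam()
print(o["position"])
def blob(mask,x0,y0,x1,y1,amin):
    m=np.zeros_like(mask);m[y0:y1,x0:x1]=mask[y0:y1,x0:x1]
    n,l,s,ce=cv2.connectedComponentsWithStats(m)
    return [(ce[i].round(1).tolist(),s[i].tolist()) for i in range(1,n) if s[i][4]>=amin]
print("hole",blob((g<200).astype(np.uint8)*255,290,132,350,190,200))
print("pin",blob((g<55).astype(np.uint8)*255,300,138,340,180,20))
print("screws",blob((g>165).astype(np.uint8)*255,240,95,278,118,10),blob((g>165).astype(np.uint8)*255,372,95,398,118,10))
print("tongue/plate rows", [ (y,[int(x) for x in np.where(np.abs(np.diff((g[y]>200).astype(int)))>0)[0]]) for y in (85,115,135,190)])
print([ (x,int(np.argmax(g[118:140,x]>195)+118)) for x in (230,250,270,370,390,408)])
# top view initial
t=cv2.imread("pics/top0.png");tc=viewer.camera("top")
hsv=cv2.cvtColor(t,cv2.COLOR_BGR2HSV);m=np.zeros(t.shape[:2],np.uint8);r=(slice(205,290),slice(185,305))
m[r]=(hsv[...,1][r]<60)*255
n,l,s,ce=cv2.connectedComponentsWithStats(m);i=1+np.argmax(s[1:,4]);cn=cv2.findContours((l==i).astype(np.uint8),0,1)[0][0]
b=cv2.boxPoints(cv2.minAreaRect(cn));w=np.array([onz(tc,*q,.012) for q in b]);print("board",b.round(1).tolist(),w.round(4).tolist(),w.mean(0))
for k in range(4):
    e=w[(k+1)%4]-w[k];print(np.linalg.norm(e).round(4),np.degrees(np.arctan2(e[1],e[0])).round(2))
gb=cv2.cvtColor(t,cv2.COLOR_BGR2GRAY);m=np.zeros(t.shape[:2],np.uint8);m[r]=((gb[r]>165)&(hsv[...,1][r]<45))*255
n,l,s,ce=cv2.connectedComponentsWithStats(m);i=1+np.argmax(s[1:,4]);print(s[i])
E
```

```text
[0.53280149 0.19805013 0.19040997]
hole [([317.9, 161.2], [296, 140, 45, 44, 1539])]
pin [([319.3, 149.0], [311, 143, 18, 13, 161])]
screws [([250.9, 103.9], [246, 101, 12, 10, 44])] [([385.5, 105.4], [380, 100, 12, 12, 117])]
tongue/plate rows [(85, [182, 190, 281, 354]), (115, [165, 166, 177, 189, 281, 354]), (135, [176, 188, 218, 417]), (190, [227, 415])]
[(230, 128), (250, 128), (270, 128), (370, 127), (390, 128), (408, 128)]
board [[194.3000030517578, 225.60000610351562], [285.8999938964844, 217.0], [291.1000061035156, 272.79998779296875], [199.5, 281.3999938964844]] [[0.5959, 0.3331, 0.012], [0.6164, 0.0925, 0.012], [0.4682, 0.0789, 0.012], [0.4486, 0.314, 0.012]] [0.53228545 0.20464695 0.012     ]
0.2415 -85.11
0.1488 -174.77
0.2359 94.78
0.1485 7.37Traceback (most recent call last):
  File "<stdin>", line 23, in <module>
    return _wrapfunc(a, 'argmax', axis=axis, out=out, **kwds)
    return bound(*args, **kwds)
ValueError: attempt to get argmax of an empty sequence
```

```bash
python3 - <<'E'
from h import *
c,o=wcam();cv2.imwrite("pics/w3.png",c["pixels"]);g=cv2.cvtColor(c["pixels"],cv2.COLOR_BGR2GRAY)
Rm=R.from_quat(o["tool_rot"]);print(o["time"],o["position"],Rm.as_matrix()[:,1],Rm.as_matrix()[:,2])
m=np.zeros_like(g);m[134:188,285:350]=(g[134:188,285:350]<200)*255
x,y,w,h=cv2.boundingRect(m);print("hole",x,y,w,h)
p=np.zeros_like(g);p[138:180,300:340]=(g[138:180,300:340]<55)*255
a=cv2.boundingRect(p);print("pin",a)
hc=(x+(w-1)/2,y+(h-1)/2);pc=(a[0]+(a[2]-1)/2,a[1]+a[3]-1-9.5)
zt=o["position"][2]-.023+.012
def at(q,z): O,d=wray(c,*q);return O+d*(z-O[2])/d[2]
H=at(hc,zt);P=at(pc,.062);print(H,P,"w",np.linalg.norm(at((x,hc[1]),zt)-at((x+w,hc[1]),zt)))
print("hole in tool",Rm.inv().apply(H-o["position"]),"shift tool",Rm.inv().apply(P-H))
E
```

```text
7.0833 [0.53347438 0.19776601 0.19109188] [0.99675526 0.08022433 0.00655815] [ 0.00673992 -0.0019953  -0.9999753 ]
hole 296 139 45 45
pin (310, 144, 17, 8)
[0.52949529 0.25975197 0.18009188] [0.52980199 0.26606303 0.062     ] w 0.021039827517850062
hole in tool [0.06213303 0.00093447 0.01084923] shift tool [6.56482769e-03 3.75365067e-05 1.18078436e-01]
```

Call:
{"method": "arm_command", "body": {
  "delta_rot": [
    [0, 0, 0],
    [0, 0, 0],
    [0, 0, 0],
    [0, 0, 0],
    [0, 0, 0],
    [0, 0, 0],
    [0, 0, 0],
    [0, 0, 0],
    [0, 0, 0],
    [0, 0, 0]
  ],
  "delta_pos": [
    [0.002, 0, 0.01],
    [0.004, 0, 0.02],
    [0.006, 0, 0.03],
    [0.006, 0, 0.04],
    [0.006, 0, 0.05],
    [0.006, 0, 0.06],
    [0.006, 0, 0.068],
    [0.006, 0, 0.074],
    [0.006, 0, 0.074],
    [0.006, 0, 0.074]
  ],
  "gripper": [1, 1, 1, 1, 1, 1, 1, 1, 1, 1]
}}

```text
time: 7.97
position: [0.5342, 0.2043, 0.1167]
tool_rot: [0.678, 0.735, 0.002, 0.003]
ft_force: [0.2, -0.1, -6.6]
grip_width: 0.0395
grip_force: 50.0
```

```bash
python3 - <<'E'
from h import *
for i in range(3):
    c,o=wcam();print(o["position"].round(4),R.from_quat(o["tool_rot"]).as_matrix()[:,1:].T.round(4).tolist(),o["ft_force"].round(1))
wi=cv2.resize(c["pixels"][60:220,200:440],None,fx=2.2,fy=2.2,interpolation=3)
t=viewer.camera("scene");tp=cv2.resize(t["pixels"][250:370,300:450],None,fx=1.8,fy=1.8,interpolation=3)
H=352;out=np.zeros((H,800,3),np.uint8);out[:,:528]=wi[:H];out[:216,528:798]=tp
cv2.imwrite("pics/w4.png",out);cv2.imwrite("pics/w4f.png",c["pixels"]);np.save("w4.npy",c["pose"])
E
```

```text
[0.5342 0.2043 0.1167] [[0.9967, 0.0809, 0.0072], [0.0073, -0.0018, -1.0]] [ 0.2 -0.1 -6.6]
[0.5347 0.2044 0.1172] [[0.9967, 0.0809, 0.0084], [0.0086, -0.0016, -1.0]] [ 0.1  0.1 -5.7]
[0.5349 0.2045 0.1175] [[0.9967, 0.081, 0.0092], [0.0093, -0.0014, -1.0]] [-0.1 -0.2 -6.3]
```

View pics/w4.png

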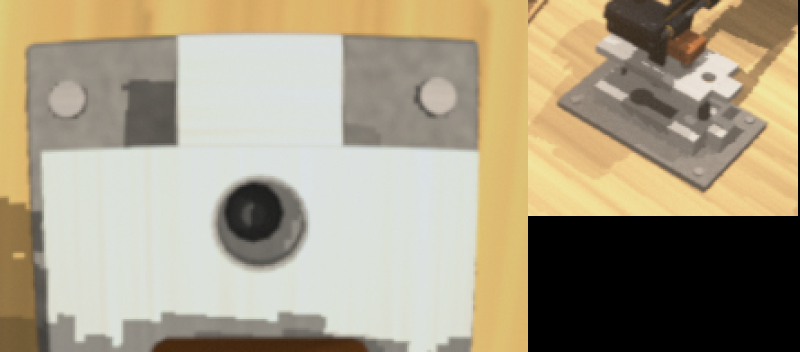

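The pin is fully visible in the hole: pin centre (315.5,156), hole centre (318.6,161.4), screws at (230.5,104.5) and (398.6,103.2).

```bash
cat >> h.py <<'E'
def at(c,q,z): O,d=wray(c,*q);return O+d*(z-O[2])/d[2]
def fit(c,o,g=None,zp=.062,box=(290,130,348,195)):
    g=cv2.cvtColor(c["pixels"],cv2.COLOR_BGR2GRAY);x0,y0,x1,y1=box;s=(slice(y0,y1),slice(x0,x1));res=[]
    for th in(190,75):
        m=np.zeros_like(g);m[s]=(g[s]<th)*255
        n,l,st,ce=cv2.connectedComponentsWithStats(m);i=1+np.argmax(st[1:,4]);cn=cv2.findContours((l==i).astype(np.uint8),0,1)[0][0];res.append(cv2.minEnclosingCircle(cn))
    Rm=R.from_quat(o["tool_rot"]);H=at(c,res[0][0],o["position"][2]-.011);P=at(c,res[1][0],zp)
    print("px",res);print("H",H.round(4),"P",P.round(4),"shift tool mm",(1e3*Rm.inv().apply(P-H)).round(1));return H,P
E
python3 - <<'E'
from h import *
c,o=wcam();print(o["position"].round(4),R.from_quat(o["tool_rot"]).as_matrix()[:,1:].T.round(4).tolist(),o["time"])
fit(c,o)
e=at(c,(398.6,103.2),.013)-at(c,(230.5,104.5),.013);print("mould x yaw",np.degrees(np.arctan2(e[1],e[0])),np.linalg.norm(e))
z=o["position"][2]-.011
g=cv2.cvtColor(c["pixels"],cv2.COLOR_BGR2GRAY)
b=[(x,60+150/2.2+d) for x,d in((225,0),(410,0))]
# plate side edges near rows 135,185
pts=[]
for y in(135,185):
    r=np.where(g[y,205:430]>200)[0]+205;print(y,r.min(),r.max());pts.append((at(c,(r.min(),y),z)+at(c,(r.max(),y),z))/2)
ed=[];
for x in(230,260,380,405):
    col=g[118:142,x].astype(int);k=np.argmax(np.abs(np.diff(col)));ed.append((x,118+k));print(x,118+k)
e=at(c,ed[-1],z)-at(c,ed[0],z);print("plate x yaw",np.degrees(np.arctan2(e[1],e[0])))
e=pts[0]-pts[1];print("plate y via sides",np.degrees(np.arctan2(-e[0],e[1])))
E
```

```text
[0.5349 0.2045 0.1178] [[0.9967, 0.0809, 0.0094], [0.0095, -0.0014, -1.0]] 8.1667
px [((317.9545593261719, 161.22727966308594), 21.797897338867188), ((314.8529357910156, 156.0), 13.482918739318848)]
H [0.5309 0.2663 0.1068] P [0.5295 0.2659 0.062 ] shift tool mm [-0.3 -1.8 44.8]
mould x yaw 4.98157345464043 0.12103997497840421
135 219 417
185 222 415
230 127
260 126
380 126
405 127
plate x yaw 4.6061071050610884
plate y via sides 5.202862725481193
```

```bash
python3 - <<'E'
from h import *
o=status.get_obs();print(delta([.5335,.2041,.100],toolrot(np.radians(4.85),0),o))
E
```

```text
([-0.0002, -0.0015, 0.0177], [0.53, 0.12, -0.21])
```

Call:
{"method": "arm_command", "body": {
  "delta_rot": [
    [0.3, 0, -0.1],
    [0.5, 0.1, -0.2],
    [0.5, 0.1, -0.2],
    [0.5, 0.1, -0.2],
    [0.5, 0.1, -0.2],
    [0.5, 0.1, -0.2]
  ],
  "delta_pos": [
    [0, -0.0015, 0.004],
    [0, -0.0015, 0.008],
    [0, -0.0015, 0.012],
    [0, -0.0015, 0.016],
    [0, -0.0015, 0.0175],
    [0, -0.0015, 0.0175]
  ],
  "gripper": [1, 1, 1, 1, 1, 1]
}}

```text
time: 8.72
position: [0.5325, 0.2041, 0.0988]
tool_rot: [0.677, 0.736, -0.001, -0.001]
ft_force: [-0.1, 0.7, -5.5]
grip_width: 0.0393
grip_force: 50.0
```

```bash
python3 - <<'E'
from h import *
for i in range(2):
    c,o=wcam();print(o["position"].round(4),R.from_quat(o["tool_rot"]).as_matrix()[:,1:].T.round(4).tolist(),o["time"],o["ft_force"].round(1),o["moment"].round(2))
    fit(c,o)
print(delta([.5335,.2041,.100],toolrot(np.radians(4.85),0),o))
E
```

```text
[0.5325 0.2041 0.0988] [[0.9964, 0.0843, -0.0025], [-0.0024, -0.0009, -1.0]] 8.7167 [-0.1  0.7 -5.5] [-0.09  0.03 -0.02]
px [((318.1065673828125, 161.10655212402344), 21.781192779541016), ((320.7167053222656, 157.9234619140625), 14.700773239135742)]
H [0.5282 0.266  0.0878] P [0.5295 0.2659 0.062 ] shift tool mm [-0.2  1.4 25.8]
[0.5327 0.2042 0.0991] [[0.9964, 0.0844, -0.0018], [-0.0017, -0.0008, -1.0]] 8.7667 [-0.   0.3 -5.9] [-0.14 -0.01 -0.04]
px [((318.1065673828125, 161.10655212402344), 21.781192779541016), ((320.23333740234375, 157.87435913085938), 14.767297744750977)]
H [0.5284 0.2661 0.0881] P [0.5295 0.266  0.062 ] shift tool mm [-0.2  1.2 26.1]
([-0.0001, 0.0008, -0.0009], [-0.1, 0.04, -0.01])
```

Call:
{"method": "arm_command", "body": {
  "delta_rot": [
    [0, 0, 0],
    [0, 0, 0],
    [0, 0, 0],
    [0, 0, 0],
    [0, 0, 0],
    [0, 0, 0]
  ],
  "delta_pos": [
    [0, 0.001, 0.001],
    [0, 0.001, 0.003],
    [0, 0.001, 0.005],
    [0, 0.001, 0.007],
    [0, 0.001, 0.009],
    [0, 0.001, 0.009]
  ],
  "gripper": [1, 1, 1, 1, 1, 1]
}}

```text
time: 9.32
position: [0.5336, 0.2042, 0.0901]
tool_rot: [0.677, 0.736, -0.001, -0.0]
ft_force: [-0.3, -1.1, -6.7]
grip_width: 0.0397
grip_force: 50.0
```

```bash
python3 - <<'E'
from h import *
for i in range(2):
    c,o=wcam();print(o["position"].round(4),R.from_quat(o["tool_rot"]).as_matrix()[:,1:].T.round(4).tolist(),o["time"],o["ft_force"].round(1),o["moment"].round(2))
    fit(c,o)
print(delta([.5338,.2041,.080],toolrot(np.radians(4.85),0),o))
E
```

```text
[0.5336 0.2042 0.0901] [[0.9964, 0.0844, -0.0018], [-0.0017, -0.0008, -1.0]] 9.3167 [-0.3 -1.1 -6.7] [-0.09  0.03  0.03]
px [((317.9696960449219, 161.0), 21.616613388061523), ((318.5, 159.05555725097656), 15.485855102539062)]
H [0.5292 0.2662 0.0791] P [0.5295 0.2659 0.062 ] shift tool mm [-0.3  0.3 17.1]
[0.5337 0.2043 0.0903] [[0.9964, 0.0844, -0.0016], [-0.0016, -0.0008, -1.0]] 9.3667 [ 0.2 -0.5 -6.4] [-0.1  -0.03  0.02]
px [((317.9696960449219, 161.0), 21.616613388061523), ((318.3968200683594, 159.04791259765625), 15.435861587524414)]
H [0.5293 0.2662 0.0793] P [0.5295 0.266  0.062 ] shift tool mm [-0.3  0.2 17.3]
([-0.0002, 0.0001, 0.0103], [-0.09, 0.04, -0.01])
```

Aligned to within 0.3 mm at the round pin. I'll lower in steps, watching the force.

Call:
{"method": "arm_command", "body": {
  "delta_rot": [
    [0, 0, 0],
    [0, 0, 0],
    [0, 0, 0],
    [0, 0, 0],
    [0, 0, 0],
    [0, 0, 0],
    [0, 0, 0]
  ],
  "delta_pos": [
    [0, 0, 0.002],
    [0, 0, 0.004],
    [0, 0, 0.006],
    [0, 0, 0.008],
    [0, 0, 0.01],
    [0, 0, 0.011],
    [0, 0, 0.011]
  ],
  "gripper": [1, 1, 1, 1, 1, 1, 1]
}}

```text
time: 10.0
position: [0.5337, 0.2042, 0.0792]
tool_rot: [0.677, 0.736, -0.001, -0.0]
ft_force: [0.6, 0.2, -4.9]
grip_width: 0.0394
grip_force: 50.0
```

```bash
python3 - <<'E'
from h import *
for i in range(1):
    c,o=wcam();print(o["position"].round(4),R.from_quat(o["tool_rot"]).as_matrix()[:,1:].T.round(4).tolist(),o["time"],o["ft_force"].round(1),o["moment"].round(2))
    fit(c,o)
E
```

```text
[0.5337 0.2042 0.0792] [[0.9964, 0.0844, -0.0016], [-0.0015, -0.0008, -1.0]] 10.0 [ 0.6  0.2 -4.9] [-0.11  0.06 -0.04]
px [((317.9756164550781, 160.9849853515625), 21.607383728027344), ((318.5, 160.5), 16.568140029907227)]
H [0.5294 0.2662 0.0682] P [0.5296 0.266  0.062 ] shift tool mm [-0.2  0.3  6.2]
```

Call:
{"method": "arm_command", "body": {
  "delta_rot": [
    [0, 0, 0],
    [0, 0, 0],
    [0, 0, 0],
    [0, 0, 0],
    [0, 0, 0],
    [0, 0, 0]
  ],
  "delta_pos": [
    [0, 0, 0.0015],
    [0, 0, 0.003],
    [0, 0, 0.0045],
    [0, 0, 0.006],
    [0, 0, 0.007],
    [0, 0, 0.007]
  ],
  "gripper": [1, 1, 1, 1, 1, 1]
}}

```text
time: 10.55
position: [0.5337, 0.2042, 0.0723]
tool_rot: [0.677, 0.736, -0.001, -0.0]
ft_force: [0.1, -0.2, -6.7]
grip_width: 0.0394
grip_force: 50.0
```

Call:
{"method": "arm_command", "body": {
  "delta_rot": [
    [0, 0, 0],
    [0, 0, 0],
    [0, 0, 0],
    [0, 0, 0],
    [0, 0, 0]
  ],
  "delta_pos": [
    [0, 0, 0.001],
    [0, 0, 0.002],
    [0, 0, 0.003],
    [0, 0, 0.004],
    [0, 0, 0.004]
  ],
  "gripper": [1, 1, 1, 1, 1]
}}

```text
time: 10.97
position: [0.5338, 0.2043, 0.0684]
tool_rot: [0.677, 0.736, -0.001, -0.0]
ft_force: [-0.4, -0.4, -6.2]
grip_width: 0.0397
grip_force: 50.0
```

```bash
python3 - <<'E'
from h import *
for i in range(1):
    c,o=wcam();print(o["position"].round(4),R.from_quat(o["tool_rot"]).as_matrix()[:,1:].T.round(4).tolist(),o["time"],o["ft_force"].round(1),o["moment"].round(2))
    fit(c,o)
E
```

```text
[0.5338 0.2043 0.0684] [[0.9964, 0.0844, -0.0013], [-0.0012, -0.0007, -1.0]] 10.9667 [-0.4 -0.4 -6.2] [-0.1   0.02 -0.02]
px [((317.90948486328125, 160.92433166503906), 21.516141891479492), ((317.9120788574219, 162.5372314453125), 17.661182403564453)]
H [0.5294 0.2663 0.0574] P [0.5295 0.2659 0.062 ] shift tool mm [-0.4  0.  -4.6]
```

Sliding freely over both pins. I'll continue in 1 mm steps until contact.

Call:
{"method": "arm_command", "body": {
  "delta_rot": [
    [0, 0, 0],
    [0, 0, 0],
    [0, 0, 0],
    [0, 0, 0]
  ],
  "delta_pos": [
    [0, 0, 0.0007],
    [0, 0, 0.0014],
    [0, 0, 0.002],
    [0, 0, 0.002]
  ],
  "gripper": [1, 1, 1, 1]
}}

```text
time: 11.35
position: [0.5338, 0.2042, 0.0664]
tool_rot: [0.677, 0.736, -0.001, -0.0]
ft_force: [-0.7, 0.2, -5.7]
grip_width: 0.0389
grip_force: 50.0
```

Call:
{"method": "arm_command", "body": {
  "delta_rot": [
    [0, 0, 0],
    [0, 0, 0],
    [0, 0, 0],
    [0, 0, 0]
  ],
  "delta_pos": [
    [0, 0, 0.0005],
    [0, 0, 0.001],
    [0, 0, 0.0015],
    [0, 0, 0.0015]
  ],
  "gripper": [1, 1, 1, 1]
}}

```text
time: 11.68
position: [0.5339, 0.2043, 0.065]
tool_rot: [0.677, 0.736, -0.001, -0.0]
ft_force: [0.3, -0.4, -5.2]
grip_width: 0.0393
grip_force: 50.0
```

Call:
{"method": "arm_command", "body": {
  "delta_rot": [
    [0, 0, 0],
    [0, 0, 0],
    [0, 0, 0],
    [0, 0, 0]
  ],
  "delta_pos": [
    [0, 0, 0.0005],
    [0, 0, 0.001],
    [0, 0, 0.001],
    [0, 0, 0.001]
  ],
  "gripper": [1, 1, 1, 1]
}}

```text
time: 12.02
position: [0.5339, 0.2043, 0.0641]
tool_rot: [0.677, 0.736, -0.001, -0.0]
ft_force: [-1.3, -0.2, -6.0]
grip_width: 0.0393
grip_force: 50.0
```

Call:
{"method": "arm_command", "body": {
  "delta_rot": [
    [0, 0, 0],
    [0, 0, 0],
    [0, 0, 0],
    [0, 0, 0]
  ],
  "delta_pos": [
    [0, 0, 0.0005],
    [0, 0, 0.001],
    [0, 0, 0.001],
    [0, 0, 0.001]
  ],
  "gripper": [1, 1, 1, 1]
}}

```text
time: 12.35
position: [0.5339, 0.2043, 0.063]
tool_rot: [0.677, 0.736, -0.001, -0.0]
ft_force: [0.7, 0.0, -6.0]
grip_width: 0.0391
grip_force: 50.0
```

Call:
{"method": "arm_command", "body": {
  "delta_rot": [
    [0, 0, 0],
    [0, 0, 0],
    [0, 0, 0],
    [0, 0, 0]
  ],
  "delta_pos": [
    [0, 0, 0.0005],
    [0, 0, 0.001],
    [0, 0, 0.001],
    [0, 0, 0.001]
  ],
  "gripper": [1, 1, 1, 1]
}}

```text
time: 12.68
position: [0.5339, 0.2043, 0.062]
tool_rot: [0.677, 0.736, -0.001, -0.0]
ft_force: [-0.2, 0.6, -6.5]
grip_width: 0.0396
grip_force: 50.0
```

Call:
{"method": "arm_command", "body": {
  "delta_rot": [
    [0, 0, 0],
    [0, 0, 0],
    [0, 0, 0],
    [0, 0, 0]
  ],
  "delta_pos": [
    [0, 0, 0.0005],
    [0, 0, 0.001],
    [0, 0, 0.001],
    [0, 0, 0.001]
  ],
  "gripper": [1, 1, 1, 1]
}}

```text
time: 13.02
position: [0.5339, 0.2043, 0.061]
tool_rot: [0.677, 0.736, -0.001, -0.0]
ft_force: [0.1, 0.7, -5.0]
grip_width: 0.0393
grip_force: 50.0
```

```bash
python3 - <<'E'
from h import *
c,o=wcam();print(o["position"].round(4),R.from_quat(o["tool_rot"]).as_matrix()[:,1:].T.round(4).tolist(),o["time"],o["ft_force"].round(1),o["moment"].round(2))
t=viewer.camera("scene");a=cv2.resize(t["pixels"][250:370,300:450],None,fx=3,fy=3,interpolation=3);b=cv2.resize(c["pixels"][60:220,230:400],(350,360),interpolation=3)
cv2.imwrite("pics/s5.png",cv2.hconcat([a[:,:450],b]))
E
```

```text
[0.5339 0.2043 0.061 ] [[0.9964, 0.0843, -0.001], [-0.001, -0.0006, -1.0]] 13.0167 [ 0.1  0.7 -5. ] [-0.13  0.06  0.02]
```

View pics/s5.png

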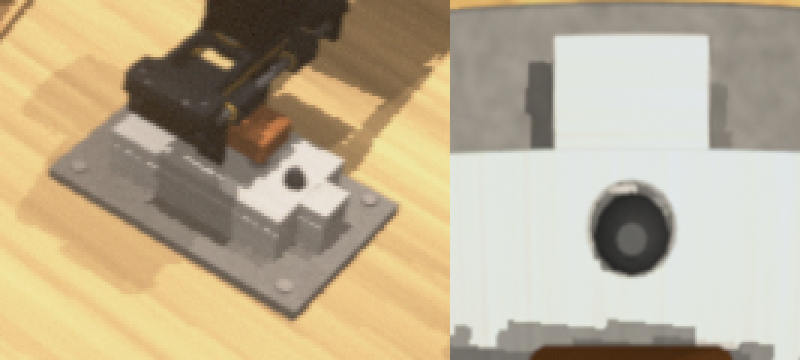

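The plate sits over both pins with the round pin standing up through its hole at crop (632,235). Only a hairline gap is left, so I'll keep lowering.

Call:
{"method": "arm_command", "body": {
  "delta_rot": [
    [0, 0, 0],
    [0, 0, 0],
    [0, 0, 0],
    [0, 0, 0]
  ],
  "delta_pos": [
    [0, 0, 0.0005],
    [0, 0, 0.001],
    [0, 0, 0.001],
    [0, 0, 0.001]
  ],
  "gripper": [1, 1, 1, 1]
}}

```text
time: 13.45
position: [0.5339, 0.2043, 0.06]
tool_rot: [0.677, 0.736, -0.001, -0.0]
ft_force: [-0.2, -0.3, -6.9]
grip_width: 0.0395
grip_force: 50.0
```

Call:
{"method": "arm_command", "body": {
  "delta_rot": [
    [0, 0, 0],
    [0, 0, 0],
    [0, 0, 0],
    [0, 0, 0]
  ],
  "delta_pos": [
    [0, 0, 0.0005],
    [0, 0, 0.001],
    [0, 0, 0.001],
    [0, 0, 0.001]
  ],
  "gripper": [1, 1, 1, 1]
}}

```text
time: 13.78
position: [0.5339, 0.2042, 0.0591]
tool_rot: [0.677, 0.736, -0.001, -0.0]
ft_force: [-0.5, 0.4, -5.4]
grip_width: 0.0394
grip_force: 50.0
```

Call:
{"method": "arm_command", "body": {
  "delta_rot": [
    [0, 0, 0],
    [0, 0, 0],
    [0, 0, 0],
    [0, 0, 0]
  ],
  "delta_pos": [
    [0, 0, 0.0005],
    [0, 0, 0.001],
    [0, 0, 0.001],
    [0, 0, 0.001]
  ],
  "gripper": [1, 1, 1, 1]
}}

```text
time: 14.12
position: [0.534, 0.2043, 0.0588]
tool_rot: [0.677, 0.736, -0.0, 0.0]
ft_force: [-1.9, 0.6, 3.7]
grip_width: 0.0393
grip_force: 50.0
```

Call:
{"method": "arm_command", "body": {
  "delta_rot": [
    [0, 0, 0],
    [0, 0, 0],
    [0, 0, 0],
    [0, 0, 0]
  ],
  "delta_pos": [
    [0, 0, 0.0005],
    [0, 0, 0.001],
    [0, 0, 0.001],
    [0, 0, 0.001]
  ],
  "gripper": [1, 1, 1, 1]
}}

```text
time: 14.45
position: [0.534, 0.2043, 0.0588]
tool_rot: [0.677, 0.736, -0.0, 0.0]
ft_force: [-3.3, 0.2, 10.0]
grip_width: 0.0391
grip_force: 50.0
```

Contact: the vertical force went from -6 N to +10 N. I'll check whether the plate is flush or caught.

```bash
python3 - <<'E'
from h import *
c,o=wcam();print(o["position"].round(4),R.from_quat(o["tool_rot"]).as_matrix()[:,1:].T.round(4).tolist(),o["time"],o["ft_force"].round(1),o["moment"].round(2))
t=viewer.camera("scene");a=cv2.resize(t["pixels"][275:350,330:430],None,fx=6,fy=6,interpolation=3)
cv2.imwrite("pics/s6.png",a)
E
```

```text
[0.534  0.2043 0.0588] [[0.9964, 0.0845, -0.0001], [-0.0001, -0.0006, -1.0]] 14.45 [-3.3  0.2 10. ] [-0.29  0.83 -0.01]
```

View pics/s6.png

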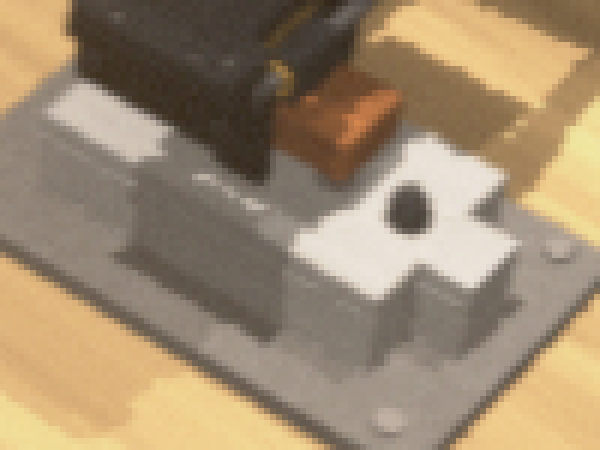

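It looks flush all along, with no gap line and the sides in one plane. I'll relieve the press and let go.

Call:
{"method": "arm_command", "body": {
  "delta_rot": [
    [0, 0, 0],
    [0, 0, 0],
    [0, 0, 0],
    [0, 0, 0],
    [0, 0, 0],
    [0, 0, 0],
    [0, 0, 0],
    [0, 0, 0]
  ],
  "delta_pos": [
    [0, 0, -0.0005],
    [0, 0, -0.001],
    [0, 0, -0.001],
    [0, 0, -0.001],
    [0, 0, -0.001],
    [0, 0, -0.001],
    [0, 0, -0.001],
    [0, 0, -0.001]
  ],
  "gripper": [1, 1, 1, -1, -1, -1, -1, -1],
  "grip_force": 20
}}

```text
time: 15.22
position: [0.5342, 0.2043, 0.0579]
tool_rot: [0.677, 0.736, -0.0, 0.0]
ft_force: [0.2, -0.1, -0.4]
grip_width: 0.0652
grip_force: 0.0
```

Call:
{"method": "arm_command", "body": {
  "delta_rot": [
    [0, 0, 0],
    [0, 0, 0],
    [0, 0, 0],
    [0, 0, 0],
    [0, 0, 0],
    [0, 0, 0],
    [0, 0, 0],
    [0, 0, 0],
    [0, 0, 0],
    [0, 0, 0],
    [0, 0, 0],
    [0, 0, 0]
  ],
  "delta_pos": [
    [0, 0, 0],
    [0, 0, 0],
    [0, 0, 0],
    [0, 0, -0.005],
    [0, 0, -0.012],
    [0, 0, -0.022],
    [0, 0, -0.035],
    [0, 0, -0.05],
    [0, 0, -0.07],
    [0, 0, -0.09],
    [0, 0, -0.1],
    [0, 0, -0.1]
  ],
  "gripper": [-1, -1, -1, -1, -1, -1, -1, -1, -1, -1, -1, -1]
}}

```text
time: 16.22
position: [0.536, 0.2048, 0.1615]
tool_rot: [0.677, 0.736, 0.002, 0.002]
ft_force: [0.2, 1.0, -0.0]
grip_width: 0.0869
grip_force: 0.0
```

```bash
python3 - <<'E'
from h import *
c,o=wcam();print(o["position"].round(4),o["ft_force"].round(1),o["time"])
t=viewer.camera("scene");a=cv2.resize(t["pixels"][260:360,310:440],None,fx=3.4,fy=3.4,interpolation=3);b=cv2.resize(c["pixels"],(453,340))[:,50:400]
cv2.imwrite("pics/s7.png",cv2.hconcat([a,b]))
E
```

```text
[0.536  0.2048 0.1615] [ 0.2  1.  -0. ] 16.2167
```

View pics/s7.png

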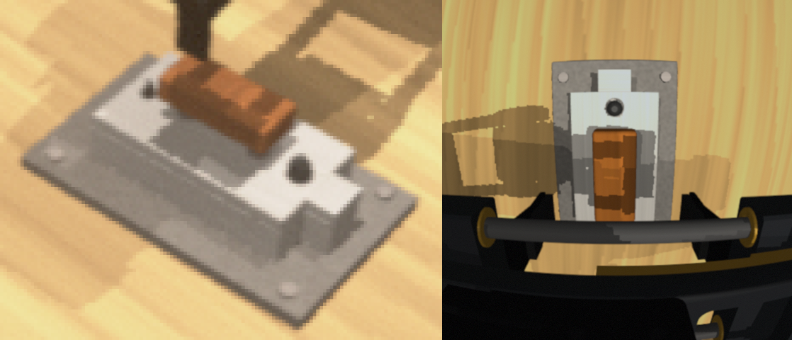

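The plate lies flush with both pins standing through their holes (round at (300,168), diamond at (150,88)), and the gripper is clear.

```bash
python3 -c "
from rig import robot
print(robot.hand_in())"
```

```text
the job is handed in; nothing more can be done
None
```

The cover plate is on the mould block, flush in the last camera views with both pins through their holes, released and handed in at about 16 s of the 51 s; the bottle, jar and can were not touched.

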